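# Put four mixed-up vessels back in their own spill trays

## Task

The four vessels at this staining station have been put back in one another's spill trays. Sort them out: the staining jar belongs in the oblong tray, the white bottle in the square tray, the large brown bottle in the round tray and the small brown dropper bottle in the hexagonal tray, each standing in the middle of its tray. Every tray is taken, so park a vessel on the empty black mat where you need to, and never let any of the four tip over.

Things in the scene. Friction and masses are not known exactly. Their poses are not given: they have to be found in the camera images.
- staining_jar: Staining jar of rectangular section with a grey lid (fixed on) and a small round knob on top; 55 x 48 mm in plan (55 along its x, 48 along its y), 105 mm high including the knob; straight sides up to 88 mm. Grip it across the 48 mm (along its y), about 60 mm above its underside. 0.10 to 0.18 kg. Origin at the centre of its underside, z up. Stands in a wrong tray at the start; its yaw varies.
- white_bottle: White round bottle with an orange screw cap (fixed on), body 48 mm in diameter and 84 mm high with its shoulder, 96 mm with the cap. Grip the body about 50 mm above its underside. 0.07 to 0.13 kg. Origin at the centre of its underside, z up. Stands in a wrong tray at the start.
- brown_bottle: Large brown (amber) round bottle with a black screw cap (fixed on), body 60 mm in diameter and 111 mm high with its shoulder, 126 mm with the cap. Grip the body about 75 mm above its underside. 0.20 to 0.36 kg. Origin at the centre of its underside, z up. Stands in a wrong tray at the start.
- dropper_bottle: Small brown (amber) round dropper bottle with a slim black cap, about half the height of the large brown bottle: body 34 mm in diameter and 50 mm high, 67 mm with the cap. Grip the body about 38 mm above its underside. 0.03 to 0.06 kg. Origin at the centre of its underside, z up. Stands in a wrong tray at the start.
- oblong_tray: Oblong (rectangular) shallow dark wooden tray, 132 mm along its x and 100 mm along its y, inside 124 x 92 mm. Home of the staining jar. Origin at the centre of the underside, z up. Fixed to the bench. Floor 4 mm thick, so a thing in it stands 4 mm above the bench; rim 10 mm above the bench, wall 4 mm.
- square_tray: Square shallow steel tray, 96 x 96 mm, inside 88 x 88 mm. Home of the white bottle. Origin at the centre of the underside, z up. Fixed to the bench. Floor 4 mm thick, so a thing in it stands 4 mm above the bench; rim 10 mm above the bench, wall 4 mm.
- round_tray: Round shallow grey plastic tray, 96 mm in diameter, inside 88 mm. Home of the large brown bottle. Origin at the centre of the underside, z up. Fixed to the bench. Floor 4 mm thick, so a thing in it stands 4 mm above the bench; rim 10 mm above the bench, wall 4 mm.
- hexagonal_tray: Hexagonal shallow pale wooden tray, 96 mm across the flats, inside 88 mm across the flats. Home of the small dropper bottle. Origin at the centre of the underside, z up. Fixed to the bench. Floor 4 mm thick, so a thing in it stands 4 mm above the bench; rim 10 mm above the bench, wall 4 mm.
- mat: Flat square black rubber mat without a rim, 100 x 100 x 3 mm, empty at the start: the spare place for parking one vessel on the way. Fixed; origin at the centre of its underside on the bench, z up. The four trays and the mat change places from start to start, each at least 150 mm from the next (centres); only low things (under 25 mm) lie between them.
Things that resemble listed ones, but are neither listed nor needed, are in the scene too. Leave any red or yellow look-alike of the white_bottle alone.

How it is judged (in metres and radians):
At the end, for the whole second after the job is handed in: Staining jar in the oblong tray, white bottle in the square tray, large brown bottle in the round tray, dropper bottle in the hexagonal tray: each within 15 mm of the tray's centre, standing on the tray's floor (underside less than 8 mm above the bench), upright within 0.1 rad, at rest and released (horizontal distance between staining_jar and oblong_tray below 0.015 m and z of staining_jar in the frame of oblong_tray below 0.008 m and angle between each of staining_jar, white_bottle, brown_bottle, dropper_bottle's own z axis and vertical below 0.1 rad and linear speed of each of staining_jar, white_bottle, brown_bottle, dropper_bottle below 0.02 m/s and contact force between each of staining_jar, white_bottle, brown_bottle, dropper_bottle and the fingers below 0.05 N and horizontal distance between white_bottle and square_tray below 0.015 m and z of white_bottle in the frame of square_tray below 0.008 m and horizontal distance between brown_bottle and round_tray below 0.015 m and z of brown_bottle in the frame of round_tray below 0.008 m and horizontal distance between dropper_bottle and hexagonal_tray below 0.015 m and z of dropper_bottle in the frame of hexagonal_tray below 0.008 m); the robot touches nothing.
It fails at once if one of the four vessels is tipped by more than 0.5 rad (angle between any of staining_jar, white_bottle, brown_bottle, dropper_bottle's own z axis and vertical above 0.5 rad).
It also fails if it takes over 125 s, if anything falls off the work surface, if the arm or the gripper's body presses on something with over 40 N, if the wrist force passes 120 N, or if a joint passes its speed limit or range.

## Robot

A 6-joint arm with a two-finger parallel gripper is mounted at the origin on a cart in front of the work surface, level with it; the furniture and walls round the work are solid. World frame = base frame: x ahead of the robot, y to its left, z up, the work surface at z = 0. Lengths are in mm, angles in rad, forces in N, time in s.
With the tool pointing down it reaches from about 275 to 750 mm from the base axis. Payload 10.2 kg.
Tool frame: the origin (TCP) lies at the very end of the fingers, on their centre line; the grasp point (between the pads) lies 19 mm behind it (ctrl.grip_depth is the distance from the TCP to the grasp point, in mm); z points along the fingers, x is the direction in which the jaws open and shut, and the axes are right-handed (so a half turn about z gives the same grasp; the last joint's range is limited). The gripper opens to 85 mm and grips with 20 to 120 N. Pads are 22 mm wide; open, the fingers measure 114 mm over their backs; the gripper's body (76 mm by 85 mm) begins 54 mm behind the grasp point. The pads swing forward as they close: fully open they stand 13 mm farther back than shut.
Start: joints at [-1.428, 0.313, 1.498, -0, 1.331, -0.223], TCP at [187.778, -490.276, 231.294] pointing down, gripper open.
Joint ranges: [-2.94, 2.94], [-0.97, 2.17], [0.19, 2.56], [-1.23, 4.37], [0.02, 3.11], [-2.88, 2.88]. Speed limits (rad/s): [2.39, 2.39, 3.01, 3.14, 3.14, 3.14].

## Interface

Orientations are given as a unit quaternion [w, x, y, z].
In Python, from rig import ctrl gives the robot as it stands.
- The arm moves only by the tool play_rows, never from a script. Its argument "motion" is a list of rows, each a list of 2 entries, a list of its own where there are three numbers: the shift along the tool's x, y, z in mm, then the turn, a rotation vector about the tool's x, y, z in degrees. A call has 1 to 20 rows; each row shifts and turns the commanded pose from where the row before left it, along the tool's axes as they then stand; what a row does not reach is not made up. A row lasts 1/12 s, in which the tool goes at most 41.7 mm and 7.16 degrees, less where a joint would pass 70% of its speed; a pose out of reach is approached as far as the arm can. A call with a gripper value outside its range is refused whole. "fingers" is the finger opening in mm, from 0 to 85.4, set as the call begins (left out, the last holds). The fingers move at their own pace and stop on an object; "squeeze" is the grip in N (left out, the last holds). Time passes only in rows, so rows that do not move let the fingers close. It gives the time, the measured TCP pose, the force and the opening at its end, in the units of the state.
- ctrl.sense(): the state, without advancing time (a new reading comes with each control period).
- ctrl.capture(name): name is "scene" or "top"; returns the picture (400x640x3 uint8, red, green, blue); there is no depth.
- ctrl.get_calibration(name): a dict with "K" (3x3 intrinsics, pixels), "R" (3x3) and "t" (3): a world point X has camera coordinates R X + t. Camera axes: x right, y down, z forward; pixel columns grow to the right and rows downward; lengths in mm; the calibration is good to about 2 mm. A picture is of the moment at which its call begins. get_calibration takes no time and is no camera call.
- ctrl.finish_job(): hands the job in, once; it reports no verdict.
Trained networks look in the newest picture that a camera, given by its name, has taken for a name from the list of things; names that differ only in an ending like _2 or _b are one class to them, and where a whole thing is asked for, a point or a joint stands for the part that bears it (a point fixed in the world has none). Each returns a list of dicts, best first, with "p" (0 to 1); they miss things now and then, are a little off and sometimes report something else, mostly with a low value. They report only what shows in the picture. A call takes as long as a camera call. They do not tell look-alikes from the thing itself.
- ctrl.spot_in(camera, name): "position" ([column, row] as shares, 0 to 1, of the picture: columns of its width, rows of its height, amid what is visible of it).
The state is a dict: "time_s": time; "joints": joint angles; "dq": joint speeds; "tau": joint torques, N m; "eef_pos": TCP position; "ee_rot": TCP orientation; "force": force on the tool from outside, world axes, zero at the start; "wrist_torque": the same for the moment, N m; "grip_width": opening from 0.0 (shut) to 1.0 (fully open).
Only numpy, scipy, OpenCV 4.12 (cv2) and the standard library are available. Lean on these libraries where they do the work, as an engineer would, in place of code of your own. Each camera call takes 0.05 s, during which the arm holds its last target. There are 200 camera calls.

## Working session

There is one attempt and no reset: what is moved stays moved. The work goes in short steps, Python scripts to look and compute and a tool call to move; the robot and the scene stay as the last step left them, time stands still between calls to the robot, and variables do not carry over. Pictures are saved under pics/ and viewed, about 12 in all and at most 16, crops included, and the job is handed in when it is done.

Besides the shell and the picture viewer there is one more tool, called after ">>>" by a JSON object that holds its "op" and its "data". play_rows: Moves the arm, as the interface text tells. Its arguments: {"type":"object","properties":{"motion":{"type":"array"},"fingers":{"type":"number"},"squeeze":{"type":"number"}},"required":["motion"]}

```bash
mkdir -p pics; ls
cat > h.py <<'E'
import numpy as np, cv2
from rig import ctrl
def proj(cam,X):
    c=ctrl.get_calibration(cam);K,R,t=map(np.array,(c['K'],c['R'],c['t']))
    p=K@(R@np.array(X,float)+t.ravel());return p[:2]/p[2]
def unproj(cam,uv,z):
    c=ctrl.get_calibration(cam);K,R,t=map(np.array,(c['K'],c['R'],c['t']));t=t.ravel()
    d=R.T@np.linalg.inv(K)@np.array([uv[0],uv[1],1.]);o=-R.T@t
    return o+d*(z-o[2])/d[2]
def save(cam,name):
    im=ctrl.capture(cam);cv2.imwrite('pics/'+name,im[:,:,::-1]);return im
E
python3 - <<'E'
from h import *
for c in('scene','top'):
    save(c,c+'0.png');k=ctrl.get_calibration(c);R=np.array(k['R']);print(c,(-R.T@np.array(k['t']).ravel()).round(),R[2].round(2),k['K'][0][0])
    for n,z in dict(staining_jar=60,white_bottle=50,brown_bottle=60,dropper_bottle=35,oblong_tray=4,square_tray=4,round_tray=4,hexagonal_tray=4,mat=3).items():
        for d in ctrl.spot_in(c,n)[:3]:
            uv=np.array(d['position'])*[640,400];print(n,round(d['p'],2),uv.round(),unproj(c,uv,z)[:2].round())
print(ctrl.sense())
E
```

```text
pics
scene [-278.  716.  605.] [ 0.7  -0.52 -0.49] 437.66961625914377
staining_jar 0.73 [367. 189.] [446.  12.]
white_bottle 0.92 [193. 238.] [522. 460.]
white_bottle 0.87 [247. 190.] [646. 256.]
white_bottle 0.8 [200. 271.] [405. 495.]
brown_bottle 0.77 [356. 154.] [ 633. -111.]
brown_bottle 0.36 [359. 215.] [361. 115.]
dropper_bottle 0.84 [300. 178.] [639.  91.]
oblong_tray 0.73 [302. 197.] [591. 118.]
square_tray 0.53 [349. 170.] [644. -96.]
round_tray 0.8 [297. 249.] [404. 266.]
round_tray 0.7 [361. 216.] [421.  53.]
hexagonal_tray 0.94 [359. 216.] [425.  56.]
mat 0.28 [354. 154.] [ 725. -190.]
top [ 383.  109. 1322.] [ 0.12  0.   -0.99] 390.73397339133777
staining_jar 0.61 [352. 229.] [444.  15.]
white_bottle 0.78 [214. 212.] [507. 462.]
white_bottle 0.69 [278. 235.] [428. 254.]
white_bottle 0.6 [276. 170.] [643. 261.]
brown_bottle 0.96 [388. 170.] [ 636. -109.]
brown_bottle 0.41 [329. 179.] [608.  85.]
dropper_bottle 0.61 [324. 175.] [628.  99.]
oblong_tray 0.72 [321. 181.] [610. 110.]
square_tray 0.6 [384. 183.] [ 600. -103.]
round_tray 0.65 [283. 230.] [445. 241.]
mat 0.67 [433. 222.] [ 466. -265.]
{'time_s': 1.0, 'joints': array([-1.42840816e+00,  3.12919142e-01,  1.49771775e+00, -2.22805609e-05,
        1.33099110e+00, -2.23404182e-01]), 'dq': array([ 0.00210884,  0.00073555, -0.0018032 , -0.00082744,  0.00101539,
       -0.00073799]), 'tau': array([ 6.21198506e-04, -4.12170088e+01, -2.59896863e+01, -5.48577248e-05,
        5.95282818e-04,  1.30928117e-05]), 'eef_pos': array([ 187.76829882, -490.27420634,  231.27768734]), 'ee_rot': array([-5.65313244e-06,  8.23921803e-01, -5.66703504e-01, -1.99325412e-05]), 'force': array([-0.05690466,  0.22388915,  0.41359777]), 'wrist_torque': array([0.01108406, 0.01075116, 0.01147294]), 'grip_width': 0.9973745663368407}
```

Run:
```python
import cv2
a=cv2.imread('pics/top0.png')[120:280,190:470];cv2.imwrite('pics/top0c.png',cv2.resize(a,(784,448),interpolation=cv2.INTER_CUBIC))
a=cv2.imread('pics/scene0.png')[100:330,130:450];cv2.imwrite('pics/scene0c.png',cv2.resize(a,(800,575),interpolation=cv2.INTER_CUBIC))
```

```text
(no output)
```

View pics/top0c.png

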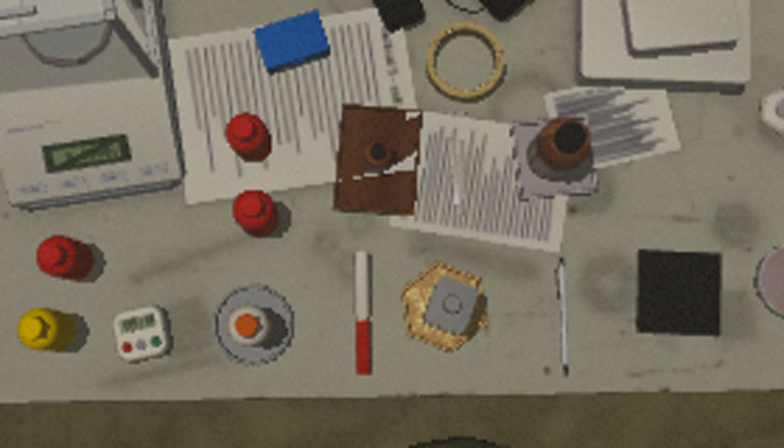

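View pics/scene0c.png

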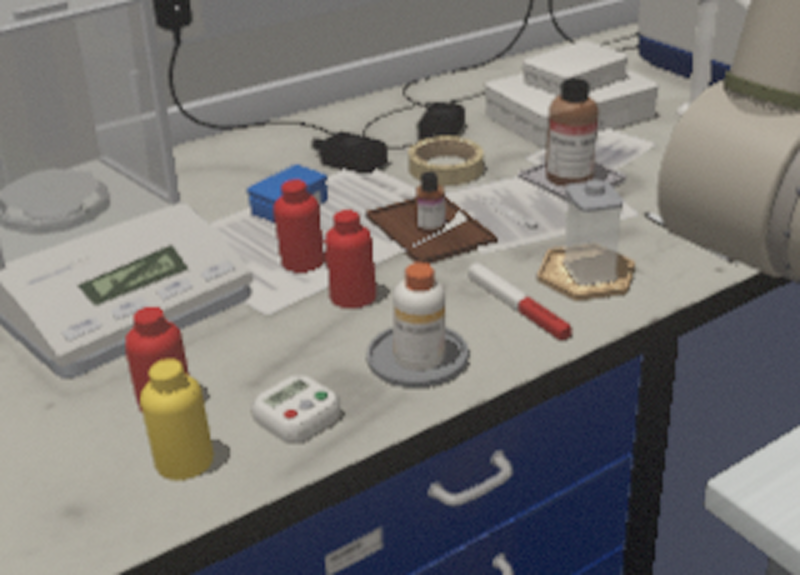

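The white bottle stands in the round tray, crop (254,324). The dropper is in the oblong tray (378,160), the large brown bottle in the square tray (555,158) and the jar in the hexagonal tray (445,305). The mat is at (679,292). The red and yellow bottles are look-alikes and stay where they are. I'll fit models next and check them with overlays.

```bash
cat > ov.py <<'E'
from h import *
def circ(c,r,z,n=40,a0=0):
    a=np.arange(n)*2*np.pi/n+a0;return [[c[0]+r*np.cos(x),c[1]+r*np.sin(x),z] for x in a]
def rect(c,l,w,z,yaw):
    C,S=np.cos(yaw),np.sin(yaw)
    return [[c[0]+C*x-S*y,c[1]+S*x+C*y,z] for x,y in((l/2,w/2),(-l/2,w/2),(-l/2,-w/2),(l/2,-w/2))]
def overlay(cam,src,box,s,polys,out):
    x0,y0,x1,y1=box;a=cv2.imread(src)[y0:y1,x0:x1];a=cv2.resize(a,None,fx=s,fy=s,interpolation=cv2.INTER_CUBIC)
    for P,col in polys:
        q=np.array([(proj(cam,X)+.5-[x0,y0])*s for X in P]);cv2.polylines(a,[q.round().astype(int)],True,col,1,cv2.LINE_AA)
    cv2.imwrite(out,a)
E
python3 - <<'E'
from ov import *
f=lambda u,v:(u/2.8+190,v/2.8+120)
U=lambda u,v,z:unproj('top',np.array(f(u,v))-.5,z)[:2]
rd=U(254.5,324.5,10);hx=U(445,306,10);sq=U(555,158,10);ob=U(378,160,10);mt=U(679,292,3)
for n,p in dict(round=rd,hex=hx,sq=sq,ob=ob,mat=mt).items():print(n,p.round(1))
ed=lambda a,b,z:(lambda d:np.degrees(np.arctan2(d[1],d[0])).round(1))(U(*a,z)-U(*b,z))
print('ob yaw',ed((343,104),(333,210),10),ed((422,112),(415,215),10),'sq',ed((513,121),(520,198),10),ed((590,119),(597,192),10))
wb=U(247,324,96);db=U(377,152,67);bb=U(570,136,126);jr=U(453,304,105)
for n,p in dict(w=wb,d=db,b=bb,j=jr).items():print(n,p.round(1))
im=cv2.imread('pics/top0.png');c=im[210:245,335:370]
# jar lid segmentation
a=cv2.resize(c,None,fx=8,fy=8,interpolation=cv2.INTER_CUBIC);hsv=cv2.cvtColor(a,cv2.COLOR_BGR2HSV)
m=((hsv[...,1]<50)&(hsv[...,2]<160)).astype(np.uint8);m=cv2.morphologyEx(m,cv2.MORPH_OPEN,np.ones((25,25)))
k=max(cv2.findContours(m,0,2)[0],key=cv2.contourArea);bx=cv2.boxPoints(cv2.minAreaRect(k))/8+[335,210]-.5
w=np.array([unproj('top',p,88)[:2] for p in bx]);print('lid',w.round(),w.mean(0),[np.linalg.norm(w[i]-w[i-1]).round() for i in(1,2)],[np.degrees(np.arctan2(*(w[i]-w[i-1])[::-1])).round(1) for i in(1,2)])
R=(0,0,255);G=(0,255,0);B=(255,0,0)
jy=np.radians(-14)
P=[(circ(rd,48,10),G),(circ(hx,48/np.cos(np.pi/6),10,6),G),(rect(sq,96,96,10,np.radians(-5)),G),(rect(ob,132,100,10,np.radians(-95)),G),(rect(mt,100,100,3,0),G),
(circ(wb,24,4),R),(circ(wb,24,75),B),(circ(db,17,4),R),(circ(db,17,50),B),(circ(bb,30,4),R),(circ(bb,30,100),B),(rect(jr,55,48,4,jy),R),(rect(jr,55,48,88,jy),B)]
overlay('top','pics/top0.png',(260,140,460,260),4,P,'pics/ovt.png')
overlay('scene','pics/scene0.png',(260,120,400,270),4,P,'pics/ovs.png')
E
```

```text
round [427.6 250.1]
hex [446.2  21.9]
sq [ 623.9 -116.2]
ob [624.9  99.2]
mat [ 459.  -260.5]
ob yaw -6.0 -5.0 sq 3.3 3.1
w [425.4 249.2]
d [623.9 100.6]
b [ 627.1 -113.8]
j [443.7  19.3]
lid [[425.  53.]
 [478.  34.]
 [461. -13.]
 [408.   6.]] [443.23003807  20.09800786] [np.float64(56.0), np.float64(50.0)] [np.float64(-20.2), np.float64(-109.9)]
```

View pics/ovt.png

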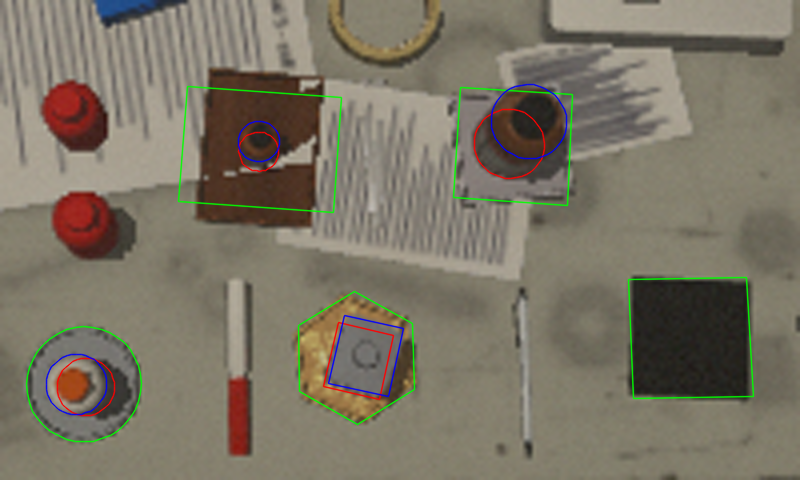

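View pics/ovs.png

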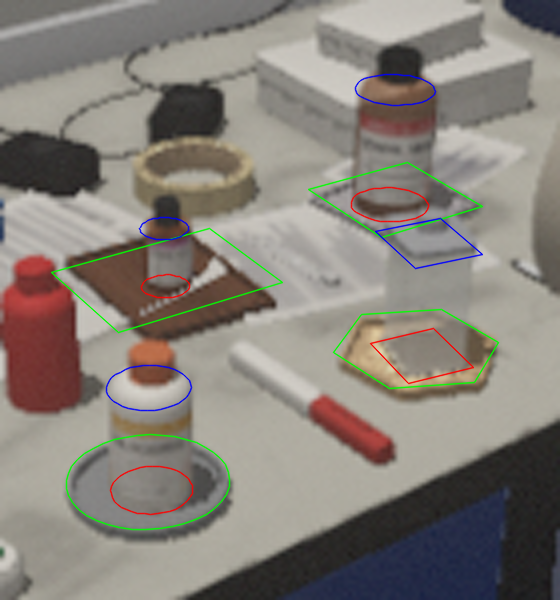

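The fit agrees in both cameras to a few mm. The oblong tray's long side runs along x and the jar's yaw is about -17°.

Centres (x, y in mm):

| Place | x | y |
|---|---|---|
| Oblong | 625 | 99 |
| Hexagonal | 446 | 22 |
| Square | 624 | -116 |
| Round | 428 | 250 |
| Mat | 459 | -260 |

Order of moves: dropper to mat, jar to oblong, dropper to hexagonal, white to mat, brown to round, white to square.

>>> {"op": "play_rows", "data": {"motion": [[[0, 0, 0], [0, 0, 7]], [[0, 0, 0], [0, 0, 7]], [[0, 0, 0], [0, 0, 7]], [[-20, -15, 0], [0, 0, 0]], [[-31, -23, 0], [0, 0, 0]], [[-31, -23, 0], [0, 0, 0]], [[-31, -23, 0], [0, 0, 0]], [[-31, -23, 0], [0, 0, 0]], [[-31, -23, 0], [0, 0, 0]], [[-31, -23, 0], [0, 0, 0]], [[-31, -23, 0], [0, 0, 0]], [[-31, -23, 0], [0, 0, 0]], [[-31, -23, 0], [0, 0, 0]], [[-31, -23, 0], [0, 0, 0]], [[-31, -23, 0], [0, 0, 0]], [[-31, -23, 0], [0, 0, 0]], [[-31, -23, 0], [0, 0, 0]], [[-31, -23, 0], [0, 0, 0]], [[-31, -23, 0], [0, 0, 0]], [[-31, -23, 0], [0, 0, 0]]], "fingers": 85, "squeeze": 40}}

```text
time_s: 2.67
eef_pos: [572.0, 27.4, 231.3]
ee_rot: [0.0, -0.707, 0.707, -0.0]
force: [1.1, -0.4, 0.1]
grip_width: 0.997
```

>>> {"op": "play_rows", "data": {"motion": [[[-25, -18, 0], [0, 0, 0]], [[-25, -18, 0], [0, 0, 0]], [[-23, -16, 0], [0, 0, 0]], [[0, 0, 30], [0, 0, 0]], [[0, 0, 30], [0, 0, 0]], [[0, 0, 30], [0, 0, 0]], [[0, 0, 20], [0, 0, 0]], [[0, 0, 10], [0, 0, 0]], [[0, 0, 0], [0, 0, 0]], [[0, 0, 0], [0, 0, 0]]]}}

```text
time_s: 3.5
eef_pos: [623.6, 98.4, 112.1]
ee_rot: [0.0, -0.707, 0.707, -0.0]
force: [0.9, 0.4, 0.7]
grip_width: 0.997
```

Run:
```python
from ov import *
s=ctrl.sense();print(s['time_s'],s['eef_pos'].round(1),s['ee_rot'].round(4))
save('scene','s1.png')
overlay('scene','pics/s1.png',(250,100,400,220),5,[],'pics/s1c.png')
```

```text
3.5 [623.6  98.4 112.1] [ 3.000e-04 -7.068e-01  7.074e-01 -4.000e-04]
```

View pics/s1c.png

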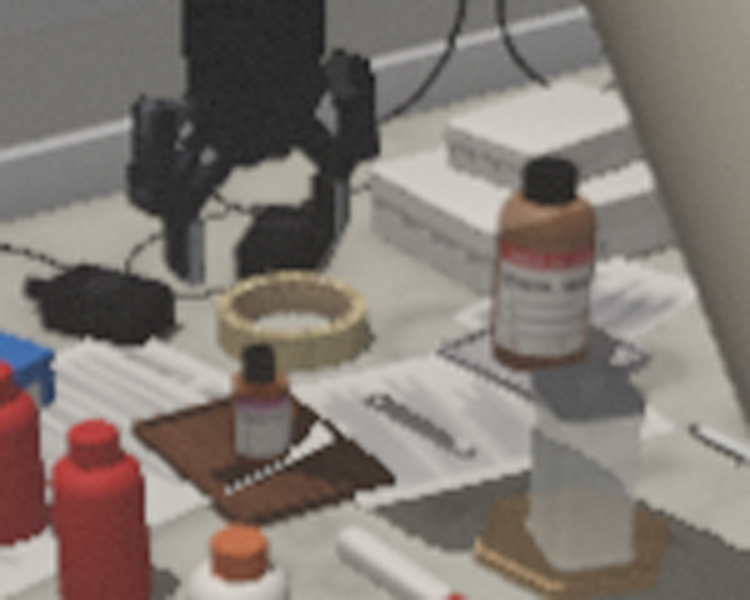

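The fingers straddle the dropper: finger midpoint is at column 258, dropper at 262. Descend and grip.

>>> {"op": "play_rows", "data": {"motion": [[[-1, 0, 25], [0, 0, 0]], [[-1, 0, 25], [0, 0, 0]], [[0, 0, 20], [0, 0, 0]], [[0, 0, 12], [0, 0, 0]], [[0, 0, 7], [0, 0, 0]], [[0, 0, 0], [0, 0, 0]], [[0, 0, 0], [0, 0, 0]]]}}

```text
time_s: 4.13
eef_pos: [624.0, 100.4, 23.6]
ee_rot: [0.001, -0.707, 0.707, -0.001]
force: [-0.1, -0.5, -0.2]
grip_width: 0.99
```

>>> {"op": "play_rows", "data": {"motion": [[[0, 0, 0], [0, 0, 0]], [[0, 0, 0], [0, 0, 0]], [[0, 0, 0], [0, 0, 0]], [[0, 0, 0], [0, 0, 0]], [[0, 0, 0], [0, 0, 0]], [[0, 0, 0], [0, 0, 0]], [[0, 0, 0], [0, 0, 0]], [[0, 0, 0], [0, 0, 0]], [[0, 0, 0], [0, 0, 0]], [[0, 0, 0], [0, 0, 0]]], "fingers": 0, "squeeze": 30}}

```text
time_s: 4.97
eef_pos: [623.5, 100.4, 22.9]
ee_rot: [0.0, -0.707, 0.707, -0.0]
force: [-1.2, -0.5, 5.0]
grip_width: 0.388
```

>>> {"op": "play_rows", "data": {"motion": [[[0, 0, -15], [0, 0, 0]], [[0, 0, -30], [0, 0, 0]], [[0, 0, -30], [0, 0, 0]], [[0, 0, -25], [0, 0, 0]], [[15, 7, -10], [0, 0, 0]], [[25, 11, 0], [0, 0, 0]], [[30, 14, 0], [0, 0, 0]], [[30, 14, 0], [0, 0, 0]], [[30, 14, 0], [0, 0, 0]], [[30, 14, 0], [0, 0, 0]], [[30, 14, 0], [0, 0, 0]], [[30, 14, 0], [0, 0, 0]], [[30, 14, 0], [0, 0, 0]], [[30, 14, 0], [0, 0, 0]], [[30, 14, 0], [0, 0, 0]], [[25, 11, 0], [0, 0, 0]], [[15, 7, 0], [0, 0, 0]], [[10, 3, 0], [0, 0, 0]], [[0, 0, 0], [0, 0, 0]], [[0, 0, 0], [0, 0, 0]]]}}

```text
time_s: 6.63
eef_pos: [458.1, -259.1, 132.1]
ee_rot: [0.0, -0.707, 0.707, 0.0]
force: [-0.1, 1.0, 0.2]
grip_width: 0.388
```

>>> {"op": "play_rows", "data": {"motion": [[[0, 0, 20], [0, 0, 0]], [[0, 0, 30], [0, 0, 0]], [[0, 0, 25], [0, 0, 0]], [[0, 0, 15], [0, 0, 0]], [[0, 0, 10], [0, 0, 0]], [[0, 0, 6], [0, 0, 0]], [[0, 0, 3], [0, 0, 0]], [[0, 0, 0.5], [0, 0, 0]], [[0, 0, 0], [0, 0, 0]], [[0, 0, 0], [0, 0, 0]]]}}

```text
time_s: 7.47
eef_pos: [458.4, -259.7, 23.6]
ee_rot: [0.0, -0.707, 0.707, -0.001]
force: [-0.6, 0.5, -0.3]
grip_width: 0.389
```

>>> {"op": "play_rows", "data": {"motion": [[[0, 0, 0], [0, 0, 0]], [[0, 0, 0], [0, 0, 0]], [[0, 0, 0], [0, 0, 0]], [[0, 0, 0], [0, 0, 0]], [[0, 0, 0], [0, 0, 0]], [[0, 0, 0], [0, 0, 0]], [[0, 0, 0], [0, 0, 0]], [[0, 0, -15], [0, 0, 0]], [[0, 0, -30], [0, 0, 0]], [[0, 0, -30], [0, 0, 0]], [[0, 0, -30], [0, 0, 0]], [[0, 0, -30], [0, 0, 0]], [[0, 0, 0], [0, 0, 0]]], "fingers": 85}}

```text
time_s: 8.55
eef_pos: [459.7, -261.0, 163.4]
ee_rot: [0.0, -0.707, 0.707, -0.005]
force: [-0.4, -0.2, 0.5]
grip_width: 0.997
```

>>> {"op": "play_rows", "data": {"motion": [[[-15, 0, 0], [0, 0, 0]], [[-30, 2, 0], [0, 0, 0]], [[-35, 3, 0], [0, 0, 0]], [[-35, 2, 0], [0, 0, 0]], [[-35, 2, 0], [0, 0, 0]], [[-35, 2, 0], [0, 0, 0]], [[-35, 2, 0], [0, 0, 0]], [[-30, 2, 0], [0, 0, 0]], [[-20, 0, 0], [0, 0, 0]], [[-10, 0, 0], [0, 0, 0]], [[0, 0, 0], [0, 0, 6]], [[0, 0, 0], [0, 0, 6]], [[0, 0, 0], [0, 0, 5.5]], [[0, 0, 20], [0, 0, 0]], [[0, 0, 10], [0, 0, 0]], [[0, 0, 0], [0, 0, 0]], [[0, 0, 0], [0, 0, 0]]]}}

```text
time_s: 9.97
eef_pos: [442.7, 20.5, 127.3]
ee_rot: [-0.001, -0.591, 0.807, 0.001]
force: [0.3, -0.1, -0.9]
grip_width: 0.998
```

Run:
```python
from ov import *
s=ctrl.sense();print(s['time_s'],s['eef_pos'].round(1),s['ee_rot'].round(4))
save('scene','s2.png')
overlay('scene','pics/s2.png',(320,110,440,230),5,[(rect((443.5,19.7),55,48,4,np.radians(-17)),(0,0,255)),(rect((443.5,19.7),55,48,88,np.radians(-17)),(255,0,0))],'pics/s2c.png')
```

```text
9.9667 [442.7  20.5 127.3] [-6.000e-04 -5.909e-01  8.067e-01  6.000e-04]
```

View pics/s2c.png

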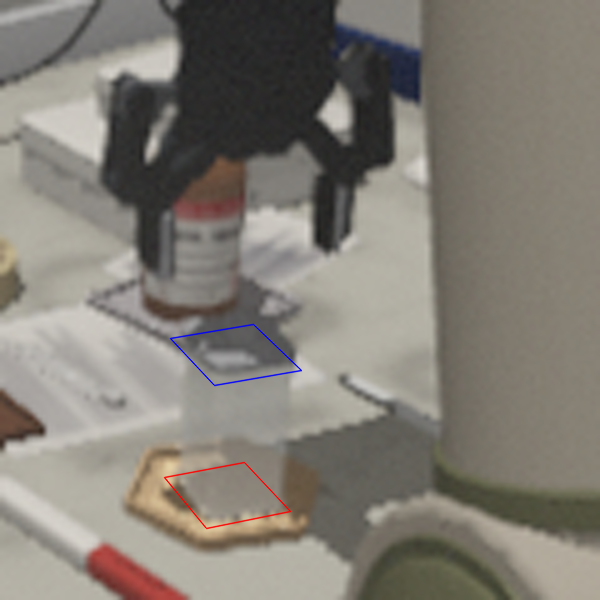

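The jar's silhouette here is narrower (columns 183–293) than the model predicts (165–301), so the yaw is probably nearer -28°. I'll check it enlarged with overlays.

Run:
```python
from ov import *
c=(443.5,18);ims=[]
for y,cl in((-18,(0,0,255)),(-28,(0,255,0))):
  for cam,b in(('top',(334,208,374,248)),('scene',(347,166,387,224))):
    P=[(rect(c,55,48,z,np.radians(y)),cl) for z in (4,88)]
    overlay(cam,f'pics/{cam}0.png',b,9,P,'pics/t.png');t=cv2.imread('pics/t.png');ims.append(cv2.copyMakeBorder(t,0,530-t.shape[0],0,0,0))
a=np.hstack(ims);cv2.imwrite('pics/jar.png',cv2.resize(a,(800,int(a.shape[0]*800/a.shape[1])))[:,:]) if 0 else cv2.imwrite('pics/jar.png',np.vstack([np.hstack([cv2.resize(i,(390,574//2*1)) if 0 else i for i in ims[:2]])[:, :720],np.hstack(ims[2:])[:, :720]])[:,:])
t=cv2.imread('pics/jar.png');cv2.imwrite('pics/jar.png',cv2.resize(np.hstack([t[:530],t[530:]]),(800,294)))
```

```text
(no output)
```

View pics/jar.png

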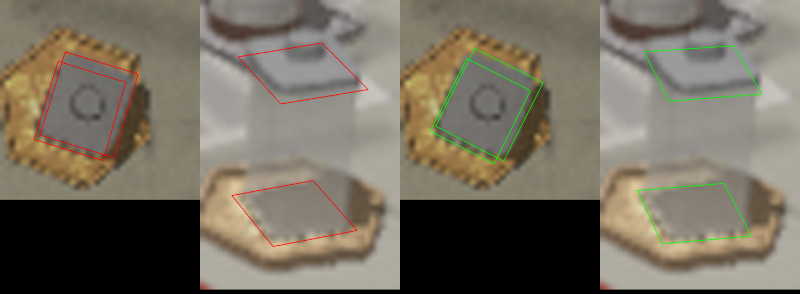

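The two fits bracket the yaw at about -23°. I'll turn 5° more and let the pads align the jar.

>>> {"op": "play_rows", "data": {"motion": [[[0, 0, 10], [0, 0, 5.5]], [[0, 0, 25], [0, 0, 0]], [[0, 0, 22], [0, 0, 0]], [[0, 0, 15], [0, 0, 0]], [[0, 0, 8], [0, 0, 0]], [[0, 0, 2], [0, 0, 0]], [[0, 0, 0], [0, 0, 0]], [[0, 0, 0], [0, 0, 0]]]}}

```text
time_s: 10.68
eef_pos: [443.8, 20.4, 46.7]
ee_rot: [0.001, -0.552, 0.834, -0.001]
force: [0.2, 0.2, 0.3]
grip_width: 0.997
```

>>> {"op": "play_rows", "data": {"motion": [[[0, 0, 0], [0, 0, 0]], [[0, 0, 0], [0, 0, 0]], [[0, 0, 0], [0, 0, 0]], [[0, 0, 0], [0, 0, 0]], [[0, 0, 0], [0, 0, 0]], [[0, 0, 0], [0, 0, 0]], [[0, 0, 0], [0, 0, 0]], [[0, 0, 0], [0, 0, 0]], [[0, 0, 0], [0, 0, 0]], [[0, 0, 0], [0, 0, 0]]], "fingers": 0, "squeeze": 40}}

```text
time_s: 11.52
eef_pos: [443.4, 20.5, 46.3]
ee_rot: [0.0, -0.552, 0.834, -0.0]
force: [-1.9, -0.3, 5.5]
grip_width: 0.547
```

>>> {"op": "play_rows", "data": {"motion": [[[0, 0, -15], [0, 0, 0]], [[0, 0, -25], [0, 0, 0]], [[0, 0, -20], [0, 0, -5]], [[0, 0, 0], [0, 0, -6]], [[0, 0, 0], [0, 0, -6]], [[0, 0, 0], [0, 0, -6]], [[-6, -12, 0], [0, 0, 0]], [[-10, -24, 0], [0, 0, 0]], [[-12, -28, 0], [0, 0, 0]], [[-12, -28, 0], [0, 0, 0]], [[-12, -28, 0], [0, 0, 0]], [[-12, -28, 0], [0, 0, 0]], [[-9, -20, 0], [0, 0, 0]], [[-5.5, -12, 0], [0, 0, 0]], [[0, -2, 0], [0, 0, 0]], [[0, 0, 0], [0, 0, 0]], [[0, 0, 0], [0, 0, 0]]]}}

```text
time_s: 12.93
eef_pos: [624.5, 98.6, 105.5]
ee_rot: [-0.0, -0.707, 0.707, 0.0]
force: [-1.0, 0.6, -0.4]
grip_width: 0.548
```

>>> {"op": "play_rows", "data": {"motion": [[[0, 0, 15], [0, 0, 0]], [[0, 0, 20], [0, 0, 0]], [[0, 0, 12], [0, 0, 0]], [[0, 0, 7], [0, 0, 0]], [[0, 0, 3], [0, 0, 0]], [[0, 0, 1.5], [0, 0, 0]], [[0, 0, 0], [0, 0, 0]], [[0, 0, 0], [0, 0, 0]]]}}

```text
time_s: 13.6
eef_pos: [625.6, 98.9, 48.1]
ee_rot: [0.0, -0.707, 0.707, -0.0]
force: [-0.3, 0.1, -0.7]
grip_width: 0.544
```

>>> {"op": "play_rows", "data": {"motion": [[[0, 0, 0], [0, 0, 0]], [[0, 0, 0], [0, 0, 0]], [[0, 0, 0], [0, 0, 0]], [[0, 0, 0], [0, 0, 0]], [[0, 0, 0], [0, 0, 0]], [[0, 0, 0], [0, 0, 0]], [[0, 0, 0], [0, 0, 0]], [[0, 0, -15], [0, 0, 0]], [[0, 0, -30], [0, 0, 0]], [[0, 0, -30], [0, 0, 0]], [[0, 0, -30], [0, 0, 0]], [[0, 0, -20], [0, 0, 0]], [[0, 0, 0], [0, 0, 0]]], "fingers": 85}}

```text
time_s: 14.68
eef_pos: [626.9, 98.9, 177.4]
ee_rot: [0.003, -0.707, 0.707, -0.003]
force: [-0.6, -0.0, 0.3]
grip_width: 0.996
```

>>> {"op": "play_rows", "data": {"motion": [[[15, 7, 0], [0, 0, 0]], [[30, 14, 0], [0, 0, 0]], [[36, 17, 0], [0, 0, 0]], [[36, 17, 0], [0, 0, 0]], [[36, 17, 0], [0, 0, 0]], [[36, 17, 0], [0, 0, 0]], [[36, 17, 0], [0, 0, 0]], [[36, 17, 0], [0, 0, 0]], [[36, 17, 0], [0, 0, 0]], [[30, 14, 0], [0, 0, 0]], [[20, 8, 0], [0, 0, 0]], [[11.5, 5, 0], [0, 0, 0]], [[0, 0, 30], [0, 0, 0]], [[0, 0, 30], [0, 0, 0]], [[0, 0, 0], [0, 0, 0]], [[0, 0, 0], [0, 0, 0]]]}}

```text
time_s: 16.02
eef_pos: [457.7, -258.6, 111.7]
ee_rot: [-0.0, -0.707, 0.707, 0.001]
force: [0.7, -0.1, 1.3]
grip_width: 0.998
```

Run:
```python
from ov import *
s=ctrl.sense();print(s['time_s'],s['eef_pos'].round(1))
save('scene','s3.png')
overlay('scene','pics/s3.png',(270,90,470,240),4,[(circ((458.5,-259.7),17,3),(0,0,255)),(rect((625,98),132,100,10,np.radians(-6)),(0,255,0)),(rect((625,98),55,48,4,0),(0,0,255))],'pics/s3c.png')
```

```text
16.0167 [ 457.7 -258.6  111.7]
```

View pics/s3c.png

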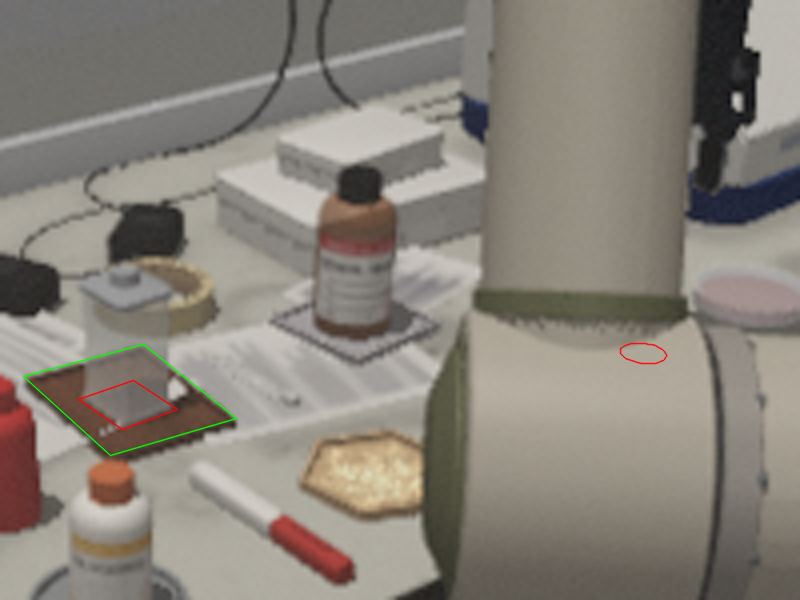

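The jar stands upright in the middle of the oblong tray, around crop (128,385). The arm hides the dropper, but it was released straight down. Regrip it.

>>> {"op": "play_rows", "data": {"motion": [[[0, 0, 25], [0, 0, 0]], [[0, 0, 25], [0, 0, 0]], [[0, 0, 20], [0, 0, 0]], [[0, 0, 12], [0, 0, 0]], [[0, 0, 6], [0, 0, 0]], [[0, 0, 0], [0, 0, 0]], [[0, 0, 0], [0, 0, 0]]]}}

```text
time_s: 16.65
eef_pos: [458.8, -259.9, 25.7]
ee_rot: [0.0, -0.707, 0.707, -0.001]
force: [-0.1, -0.1, -0.2]
grip_width: 0.997
```

>>> {"op": "play_rows", "data": {"motion": [[[0, 0, 0], [0, 0, 0]], [[0, 0, 0], [0, 0, 0]], [[0, 0, 0], [0, 0, 0]], [[0, 0, 0], [0, 0, 0]], [[0, 0, 0], [0, 0, 0]], [[0, 0, 0], [0, 0, 0]], [[0, 0, 0], [0, 0, 0]], [[0, 0, 0], [0, 0, 0]], [[0, 0, 0], [0, 0, 0]], [[0, 0, 0], [0, 0, 0]]], "fingers": 0, "squeeze": 30}}

```text
time_s: 17.48
eef_pos: [458.1, -259.6, 24.8]
ee_rot: [0.0, -0.707, 0.707, -0.0]
force: [-1.6, 1.5, 5.7]
grip_width: 0.392
```

>>> {"op": "play_rows", "data": {"motion": [[[0, 0, -15], [0, 0, 0]], [[0, 0, -30], [0, 0, 0]], [[-15, 1, -25], [0, 0, 0]], [[-25, 1, 0], [0, 0, 0]], [[-30, 2, 0], [0, 0, 0]], [[-35, 1, 0], [0, 0, 0]], [[-35, 1, 0], [0, 0, 0]], [[-35, 2, 0], [0, 0, 0]], [[-35, 1, 0], [0, 0, 0]], [[-30, 1, 0], [0, 0, 0]], [[-20, 1, 0], [0, 0, 0]], [[-15, 1, 0], [0, 0, 0]], [[-6.5, 0, 0], [0, 0, 0]], [[0, 0, 20], [0, 0, 0]], [[0, 0, 20], [0, 0, 0]], [[0, 0, 15], [0, 0, 0]], [[0, 0, 8], [0, 0, 0]], [[0, 0, 3], [0, 0, 0]], [[0, 0, 2], [0, 0, 0]], [[0, 0, 0], [0, 0, 0]]]}}

```text
time_s: 19.15
eef_pos: [446.4, 21.8, 26.6]
ee_rot: [0.0, -0.707, 0.707, -0.0]
force: [-0.2, -0.2, 0.1]
grip_width: 0.39
```

>>> {"op": "play_rows", "data": {"motion": [[[0, 0, 0.7], [0, 0, 0]], [[0, 0, 0], [0, 0, 0]], [[0, 0, 0], [0, 0, 0]]]}}

```text
time_s: 19.4
eef_pos: [446.4, 22.0, 26.0]
ee_rot: [0.0, -0.707, 0.707, -0.0]
force: [0.7, 0.1, 0.4]
grip_width: 0.388
```

>>> {"op": "play_rows", "data": {"motion": [[[0, 0, 0], [0, 0, 0]], [[0, 0, 0], [0, 0, 0]], [[0, 0, 0], [0, 0, 0]], [[0, 0, 0], [0, 0, 0]], [[0, 0, 0], [0, 0, 0]], [[0, 0, 0], [0, 0, 0]], [[0, 0, 0], [0, 0, 0]], [[0, 0, -15], [0, 0, 0]], [[0, 0, -30], [0, 0, 0]], [[0, 0, -30], [0, 0, 0]], [[0, 0, -30], [0, 0, 0]], [[0, 0, -20], [0, 0, 0]], [[0, 0, 0], [0, 0, 0]]], "fingers": 85}}

```text
time_s: 20.48
eef_pos: [447.9, 21.8, 154.4]
ee_rot: [0.002, -0.707, 0.707, -0.003]
force: [0.8, -0.6, 0.3]
grip_width: 0.994
```

>>> {"op": "play_rows", "data": {"motion": [[[-20, 2, 0], [0, 0, 0]], [[-35, 3, 0], [0, 0, 0]], [[-35, 3, 0], [0, 0, 0]], [[-35, 3, 0], [0, 0, 0]], [[-35, 3, 0], [0, 0, 0]], [[-30, 3, 0], [0, 0, 0]], [[-25, 3, 0], [0, 0, 0]], [[-12.5, 1, 0], [0, 0, 0]], [[0, 0, 15], [0, 0, 0]], [[0, 0, 15], [0, 0, 0]], [[0, 0, 0], [0, 0, 0]], [[0, 0, 0], [0, 0, 0]]]}}

```text
time_s: 21.48
eef_pos: [424.9, 249.4, 119.9]
ee_rot: [-0.001, -0.707, 0.707, 0.001]
force: [0.3, 0.4, 0.7]
grip_width: 0.994
```

Run:
```python
from ov import *
s=ctrl.sense();print(s['time_s'],s['eef_pos'].round(1))
save('scene','s4.png')
overlay('scene','pics/s4.png',(230,120,390,270),4,[(circ((425.4,249.2),24,75),(255,0,0)),(circ((446,22),17,4),(0,0,255)),(circ((446.2,21.9),55.4,10,6),(0,255,0))],'pics/s4c.png')
```

```text
21.4833 [424.9 249.4 119.9]
```

View pics/s4c.png

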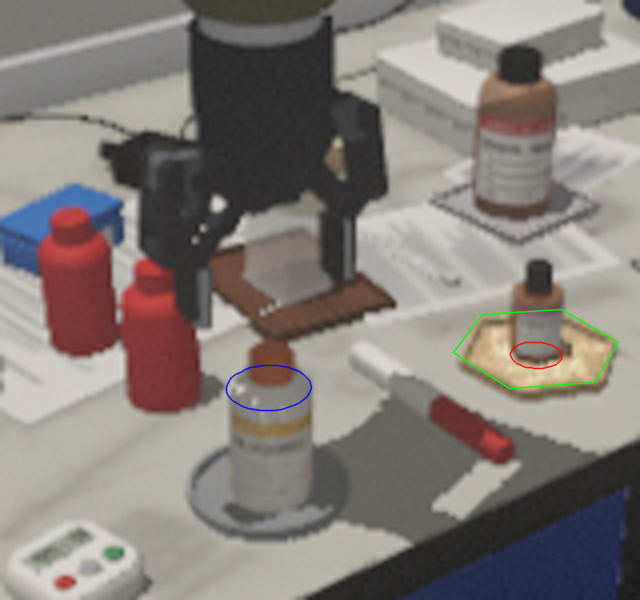

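The dropper stands upright in the hexagonal tray at (538,350), and the fingers are centred over the white bottle at (270,440). Grip it.

>>> {"op": "play_rows", "data": {"motion": [[[0, 0, 20], [0, 0, 0]], [[0, 0, 25], [0, 0, 0]], [[0, 0, 20], [0, 0, 0]], [[0, 0, 12], [0, 0, 0]], [[0, 0, 7], [0, 0, 0]], [[0, 0, 0], [0, 0, 0]], [[0, 0, 0], [0, 0, 0]]]}}

```text
time_s: 22.12
eef_pos: [425.8, 249.6, 37.4]
ee_rot: [0.0, -0.707, 0.707, -0.0]
force: [-0.2, 0.4, 0.0]
grip_width: 0.998
```

>>> {"op": "play_rows", "data": {"motion": [[[0, 0, 0], [0, 0, 0]], [[0, 0, 0], [0, 0, 0]], [[0, 0, 0], [0, 0, 0]], [[0, 0, 0], [0, 0, 0]], [[0, 0, 0], [0, 0, 0]], [[0, 0, 0], [0, 0, 0]], [[0, 0, 0], [0, 0, 0]], [[0, 0, 0], [0, 0, 0]], [[0, 0, 0], [0, 0, 0]], [[0, 0, 0], [0, 0, 0]]], "fingers": 0, "squeeze": 40}}

```text
time_s: 22.95
eef_pos: [425.8, 249.8, 37.5]
ee_rot: [0.001, -0.707, 0.707, -0.0]
force: [-0.4, 0.6, 6.0]
grip_width: 0.544
```

>>> {"op": "play_rows", "data": {"motion": [[[0, 0, -15], [0, 0, 0]], [[0, 0, -30], [0, 0, 0]], [[0, 0, -30], [0, 0, 0]], [[10, 0, -25], [0, 0, 0]], [[20, -2, -10], [0, 0, 0]], [[30, -2, 0], [0, 0, 0]], [[36, -3, 0], [0, 0, 0]], [[36, -3, 0], [0, 0, 0]], [[36, -3, 0], [0, 0, 0]], [[36, -2, 0], [0, 0, 0]], [[36, -3, 0], [0, 0, 0]], [[36, -2, 0], [0, 0, 0]], [[36, -3, 0], [0, 0, 0]], [[36, -2, 0], [0, 0, 0]], [[36, -2, 0], [0, 0, 0]], [[36, -2, 0], [0, 0, 0]], [[36, -2, 0], [0, 0, 0]], [[30, -1, 0], [0, 0, 0]], [[16, -1, 0], [0, 0, 0]], [[8, 0, 0], [0, 0, 0]]]}}

```text
time_s: 24.62
eef_pos: [457.7, -262.6, 146.5]
ee_rot: [-0.0, -0.706, 0.708, -0.0]
force: [0.1, 0.3, -0.3]
grip_width: 0.546
```

>>> {"op": "play_rows", "data": {"motion": [[[0, 0, 10], [0, 0, 0]], [[0, 0, 25], [0, 0, 0]], [[0, 0, 30], [0, 0, 0]], [[0, 0, 20], [0, 0, 0]], [[0, 0, 14], [0, 0, 0]], [[0, 0, 7], [0, 0, 0]], [[0, 0, 3], [0, 0, 0]], [[0, 0, 1.5], [0, 0, 0]], [[0, 0, 0], [0, 0, 0]], [[0, 0, 0], [0, 0, 0]]]}}

```text
time_s: 25.45
eef_pos: [458.4, -260.3, 36.9]
ee_rot: [0.0, -0.707, 0.707, -0.001]
force: [-0.7, -0.5, -0.6]
grip_width: 0.547
```

>>> {"op": "play_rows", "data": {"motion": [[[0, 0, 0], [0, 0, 0]], [[0, 0, 0], [0, 0, 0]], [[0, 0, 0], [0, 0, 0]], [[0, 0, 0], [0, 0, 0]], [[0, 0, 0], [0, 0, 0]], [[0, 0, 0], [0, 0, 0]], [[0, 0, 0], [0, 0, 0]], [[0, 0, -15], [0, 0, 0]], [[0, 0, -30], [0, 0, 0]], [[0, 0, -30], [0, 0, 0]], [[0, 0, -30], [0, 0, 0]], [[0, 0, -35], [0, 0, 0]], [[0, 0, 0], [0, 0, 0]]], "fingers": 85}}

```text
time_s: 26.53
eef_pos: [459.9, -262.1, 182.4]
ee_rot: [0.0, -0.707, 0.707, -0.005]
force: [0.4, -0.6, 0.4]
grip_width: 0.995
```

>>> {"op": "play_rows", "data": {"motion": [[[-15, -17, 0], [0, 0, 0]], [[-25, -28, 0], [0, 0, 0]], [[-25, -29, 0], [0, 0, 0]], [[-25, -29, 0], [0, 0, 0]], [[-25, -29, 0], [0, 0, 0]], [[-20, -23, 0], [0, 0, 0]], [[-11, -12.5, 0], [0, 0, 0]], [[0, 0, 0], [0, 0, 0]], [[0, 0, 0], [0, 0, 0]]]}}

```text
time_s: 27.28
eef_pos: [625.5, -114.2, 175.4]
ee_rot: [0.0, 0.707, -0.707, -0.0]
force: [0.4, 0.1, -0.3]
grip_width: 0.991
```

Run:
```python
from ov import *
s=ctrl.sense();print(s['time_s'],s['eef_pos'].round(1))
save('scene','s5.png')
overlay('scene','pics/s5.png',(310,70,470,220),4,[(circ((627.1,-113.8),30,100),(255,0,0)),(circ((458.5,-260),24,3),(0,0,255))],'pics/s5c.png')
```

```text
27.2833 [ 625.5 -114.2  175.4]
```

View pics/s5c.png

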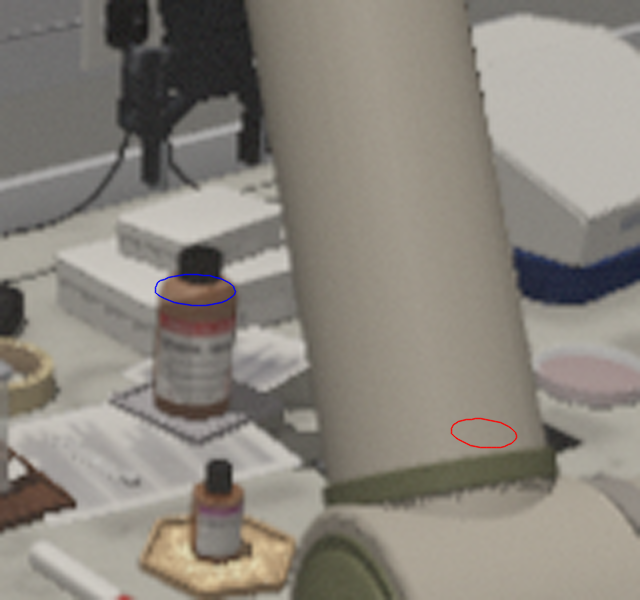

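The fingers are centred on the brown bottle at (198,370). Descend and grip.

>>> {"op": "play_rows", "data": {"motion": [[[0, 0, 15], [0, 0, 0]], [[0, 0, 25], [0, 0, 0]], [[0, 0, 25], [0, 0, 0]], [[0, 0, 22], [0, 0, 0]], [[0, 0, 14], [0, 0, 0]], [[0, 0, 8], [0, 0, 0]], [[0, 0, 3], [0, 0, 0]], [[0, 0, 0], [0, 0, 0]], [[0, 0, 0], [0, 0, 0]]]}}

```text
time_s: 28.08
eef_pos: [625.9, -115.1, 65.2]
ee_rot: [0.0, -0.707, 0.708, -0.001]
force: [0.1, 0.3, 0.8]
grip_width: 0.994
```

>>> {"op": "play_rows", "data": {"motion": [[[0, 0, 0], [0, 0, 0]], [[0, 0, 0], [0, 0, 0]], [[0, 0, 0], [0, 0, 0]], [[0, 0, 0], [0, 0, 0]], [[0, 0, 0], [0, 0, 0]], [[0, 0, 0], [0, 0, 0]], [[0, 0, 0], [0, 0, 0]], [[0, 0, 0], [0, 0, 0]], [[0, 0, 0], [0, 0, 0]]], "fingers": 0, "squeeze": 70}}

```text
time_s: 28.83
eef_pos: [626.3, -114.8, 65.6]
ee_rot: [0.001, -0.707, 0.707, -0.001]
force: [-1.0, 0.5, 6.4]
grip_width: 0.673
```

>>> {"op": "play_rows", "data": {"motion": [[[0, 0, -10], [0, 0, 0]], [[0, 0, -25], [0, 0, 0]], [[0, 0, -30], [0, 0, 0]], [[0, 0, -25], [0, 0, 0]], [[-10, 5, -10], [0, 0, 0]], [[-18, 10, 0], [0, 0, 0]], [[-26, 14, 0], [0, 0, 0]], [[-26, 14, 0], [0, 0, 0]], [[-26, 14, 0], [0, 0, 0]], [[-26, 14, 0], [0, 0, 0]], [[-26, 14, 0], [0, 0, 0]], [[-26, 14, 0], [0, 0, 0]], [[-26, 14, 0], [0, 0, 0]], [[-26, 14, 0], [0, 0, 0]], [[-26, 14, 0], [0, 0, 0]], [[-26, 14, 0], [0, 0, 0]], [[-26, 14, 0], [0, 0, 0]], [[-26, 14, 0], [0, 0, 0]], [[-16, 9, 0], [0, 0, 0]], [[-9, 6.5, 0], [0, 0, 0]]]}}

```text
time_s: 30.5
eef_pos: [425.1, 252.4, 163.5]
ee_rot: [0.001, 0.708, -0.707, -0.001]
force: [0.4, -0.7, -3.1]
grip_width: 0.672
```

>>> {"op": "play_rows", "data": {"motion": [[[0, 0, 0], [0, 0, 0]], [[0, 0, 15], [0, 0, 0]], [[0, 0, 25], [0, 0, 0]], [[0, 0, 25], [0, 0, 0]], [[0, 0, 17], [0, 0, 0]], [[0, 0, 9], [0, 0, 0]], [[0, 0, 5], [0, 0, 0]], [[0, 0, 2], [0, 0, 0]], [[0, 0, 1], [0, 0, 0]], [[0, 0, 0], [0, 0, 0]], [[0, 0, 0], [0, 0, 0]]]}}

```text
time_s: 31.42
eef_pos: [427.8, 250.7, 65.9]
ee_rot: [0.001, -0.707, 0.707, -0.0]
force: [-0.1, -0.3, -3.1]
grip_width: 0.669
```

>>> {"op": "play_rows", "data": {"motion": [[[0, 0, 0.8], [0, 0, 0]], [[0, 0, 0], [0, 0, 0]], [[0, 0, 0], [0, 0, 0]]]}}

```text
time_s: 31.67
eef_pos: [427.9, 250.7, 65.6]
ee_rot: [0.001, -0.707, 0.707, -0.001]
force: [-2.2, -1.7, 6.6]
grip_width: 0.672
```

>>> {"op": "play_rows", "data": {"motion": [[[0, 0, 0], [0, 0, 0]], [[0, 0, 0], [0, 0, 0]], [[0, 0, 0], [0, 0, 0]], [[0, 0, 0], [0, 0, 0]], [[0, 0, 0], [0, 0, 0]], [[0, 0, 0], [0, 0, 0]], [[0, 0, 0], [0, 0, 0]], [[0, 0, -15], [0, 0, 0]], [[0, 0, -25], [0, 0, 0]], [[0, 0, -30], [0, 0, 0]], [[0, 0, -30], [0, 0, 0]], [[0, 0, -20], [0, 0, 0]], [[0, 0, 0], [0, 0, 0]]], "fingers": 85}}

```text
time_s: 32.75
eef_pos: [428.9, 251.1, 188.4]
ee_rot: [0.003, -0.707, 0.707, -0.002]
force: [1.0, 0.0, 0.2]
grip_width: 0.999
```

>>> {"op": "play_rows", "data": {"motion": [[[10, 0, 0], [0, 0, 0]], [[24, -2, 0], [0, 0, 0]], [[33, -2, 0], [0, 0, 0]], [[36, -3, 0], [0, 0, 0]], [[36, -2, 0], [0, 0, 0]], [[36, -2, 0], [0, 0, 0]], [[36, -3, 0], [0, 0, 0]], [[36, -2, 0], [0, 0, 0]], [[36, -2, 0], [0, 0, 0]], [[36, -3, 0], [0, 0, 0]], [[36, -2, 0], [0, 0, 0]], [[36, -2, 0], [0, 0, 0]], [[36, -2, 0], [0, 0, 0]], [[36, -2, 0], [0, 0, 0]], [[26, -1, 0], [0, 0, 0]], [[15, -1, 0], [0, 0, 0]], [[7, 0, 0], [0, 0, 0]], [[0, 0, 0], [0, 0, 0]], [[0, 0, 0], [0, 0, 0]]]}}

```text
time_s: 34.33
eef_pos: [457.7, -259.4, 183.8]
ee_rot: [0.0, -0.707, 0.707, 0.001]
force: [-1.0, 0.1, 0.2]
grip_width: 0.997
```

Run:
```python
from ov import *
s=ctrl.sense();print(s['time_s'],s['eef_pos'].round(1))
save('scene','s6.png')
overlay('scene','pics/s6.png',(270,130,470,270),4,[(circ((427.6,250.1),48,10),(0,255,0)),(circ((427.6,250.1),30,4),(0,0,255)),(circ((458.5,-260),24,3),(0,0,255))],'pics/s6c.png')
```

```text
34.3333 [ 457.7 -259.4  183.8]
```

View pics/s6c.png

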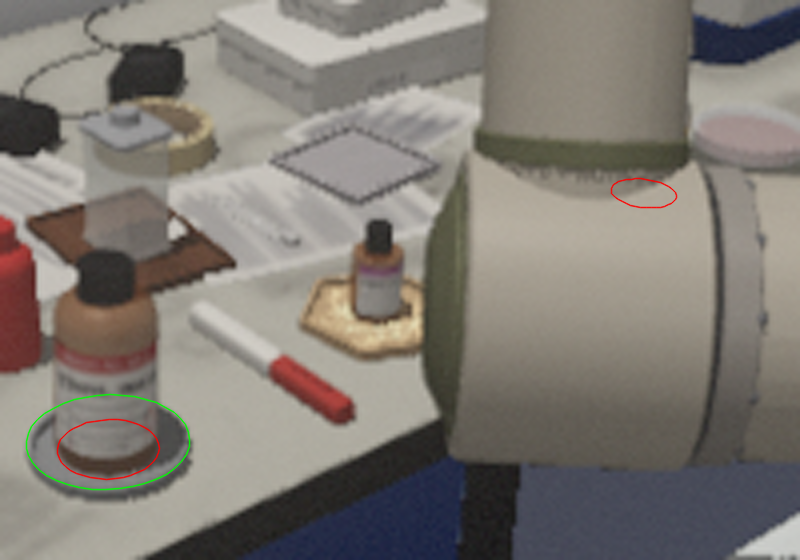

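The brown bottle stands centred in the round tray at (108,450), and the square tray at (355,165) is free. The white bottle is last.

>>> {"op": "play_rows", "data": {"motion": [[[0, 0, 20], [0, 0, 0]], [[0, 0, 30], [0, 0, 0]], [[0, 0, 30], [0, 0, 0]], [[0, 0, 28], [0, 0, 0]], [[0, 0, 20], [0, 0, 0]], [[0, 0, 12], [0, 0, 0]], [[0, 0, 6], [0, 0, 0]], [[0, 0, 0], [0, 0, 0]], [[0, 0, 0], [0, 0, 0]]]}}

```text
time_s: 35.13
eef_pos: [458.3, -260.0, 39.0]
ee_rot: [-0.0, 0.707, -0.707, 0.0]
force: [0.5, -0.1, -1.0]
grip_width: 0.998
```

>>> {"op": "play_rows", "data": {"motion": [[[0, 0, 0], [0, 0, 0]], [[0, 0, 0], [0, 0, 0]], [[0, 0, 0], [0, 0, 0]], [[0, 0, 0], [0, 0, 0]], [[0, 0, 0], [0, 0, 0]], [[0, 0, 0], [0, 0, 0]], [[0, 0, 0], [0, 0, 0]], [[0, 0, 0], [0, 0, 0]], [[0, 0, 0], [0, 0, 0]], [[0, 0, 0], [0, 0, 0]]], "fingers": 0, "squeeze": 40}}

```text
time_s: 35.97
eef_pos: [458.3, -260.5, 39.2]
ee_rot: [0.0, -0.707, 0.707, -0.0]
force: [-0.4, 3.0, 6.5]
grip_width: 0.548
```

>>> {"op": "play_rows", "data": {"motion": [[[0, 0, -15], [0, 0, 0]], [[0, 0, -30], [0, 0, 0]], [[-10, -12, -25], [0, 0, 0]], [[-19, -22, 0], [0, 0, 0]], [[-23, -26, 0], [0, 0, 0]], [[-23, -26, 0], [0, 0, 0]], [[-23, -26, 0], [0, 0, 0]], [[-20, -23, 0], [0, 0, 0]], [[-15, -18, 0], [0, 0, 0]], [[-8, -9, 0], [0, 0, 0]], [[-3.5, -3.7, 0], [0, 0, 0]], [[0, 0, 0], [0, 0, 0]], [[0, 0, 15], [0, 0, 0]], [[0, 0, 22], [0, 0, 0]], [[0, 0, 17], [0, 0, 0]], [[0, 0, 9], [0, 0, 0]], [[0, 0, 4], [0, 0, 0]], [[0, 0, 1.5], [0, 0, 0]], [[0, 0, 0], [0, 0, 0]], [[0, 0, 0], [0, 0, 0]]]}}

```text
time_s: 37.63
eef_pos: [624.0, -116.5, 40.6]
ee_rot: [0.0, -0.707, 0.707, -0.001]
force: [0.2, 0.3, -0.5]
grip_width: 0.546
```

>>> {"op": "play_rows", "data": {"motion": [[[0, 0, 0.6], [0, 0, 0]], [[0, 0, 0], [0, 0, 0]]]}}

```text
time_s: 37.8
eef_pos: [624.2, -116.4, 40.3]
ee_rot: [0.0, -0.707, 0.707, -0.001]
force: [-0.7, -1.2, 5.8]
grip_width: 0.547
```

>>> {"op": "play_rows", "data": {"motion": [[[0, 0, 0], [0, 0, 0]], [[0, 0, 0], [0, 0, 0]], [[0, 0, 0], [0, 0, 0]], [[0, 0, 0], [0, 0, 0]], [[0, 0, 0], [0, 0, 0]], [[0, 0, 0], [0, 0, 0]], [[0, 0, 0], [0, 0, 0]], [[0, 0, -15], [0, 0, 0]], [[0, 0, -30], [0, 0, 0]], [[0, 0, -30], [0, 0, 0]], [[0, 0, -30], [0, 0, 0]], [[0, 0, -30], [0, 0, 0]], [[0, 0, 0], [0, 0, 0]]], "fingers": 85}}

```text
time_s: 38.88
eef_pos: [625.9, -116.8, 180.9]
ee_rot: [0.002, -0.707, 0.707, -0.005]
force: [0.3, 0.6, 0.7]
grip_width: 0.995
```

>>> {"op": "play_rows", "data": {"motion": [[[20, 18, 0], [0, 0, 0]], [[25, 25, 0], [0, 0, 0]], [[25, 25, 0], [0, 0, 0]], [[25, 25, 0], [0, 0, 0]], [[25, 25, 0], [0, 0, 0]], [[25, 20, 0], [0, 0, 0]], [[25, 10, 0], [0, 0, 0]], [[25, 10, 0], [0, 0, 0]], [[25, 10, 0], [0, 0, 0]], [[15, 0, 0], [0, 0, 0]], [[0, 0, 0], [0, 0, 0]], [[0, 0, 0], [0, 0, 0]]]}}

```text
time_s: 39.88
eef_pos: [455.3, -351.0, 173.7]
ee_rot: [0.0, -0.706, 0.708, 0.0]
force: [1.1, 0.5, 0.1]
grip_width: 0.996
```

Run:
```python
from ov import *
s=ctrl.sense();print(s['time_s'],s['eef_pos'].round(1))
save('scene','s7.png');save('top','t7.png')
G=(0,255,0);R=(0,0,255);B=(255,0,0)
rd,hx,sq,ob=(427.6,250.1),(446.2,21.9),(623.9,-116.2),(624.9,99.2)
P=[(circ(rd,48,10),G),(circ(hx,55.4,10,6),G),(rect(sq,96,96,10,np.radians(3)),G),(rect(ob,132,100,10,np.radians(-6)),G),(circ(rd,30,4),R),(circ(rd,30,100),B),(circ(hx,17,4),R),(circ(hx,17,50),B),(circ(sq,24,4),R),(circ(sq,24,75),B),(rect(ob,55,48,4,-.0),R),(rect(ob,55,48,88,0),B)]
overlay('top','pics/t7.png',(260,140,460,260),4,P,'pics/t7c.png')
overlay('scene','pics/s7.png',(250,120,400,265),4,P,'pics/s7c.png')
```

```text
39.8833 [ 455.3 -351.   173.7]
```

View pics/t7c.png

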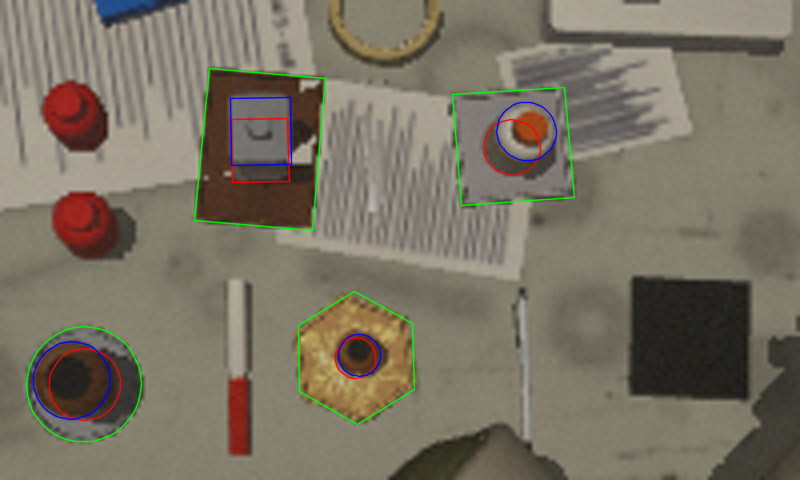

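View pics/s7c.png

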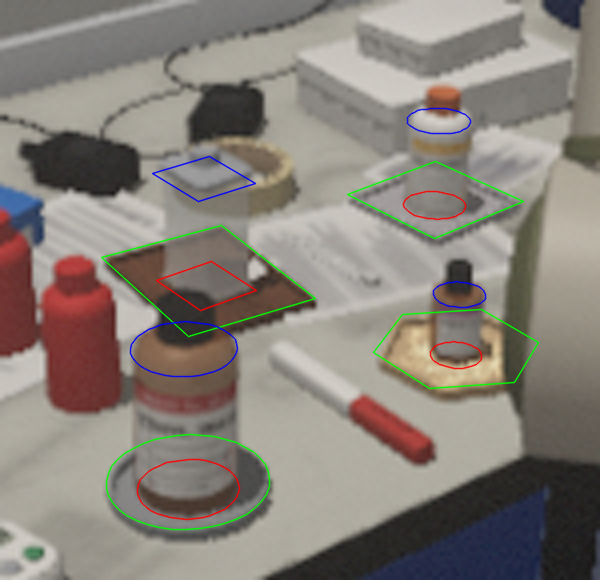

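All four vessels stand upright and centred to within a few mm in their own trays: jar (260,140), white (520,140), brown (72,380) and dropper (357,352) in the top crop. The arm is clear of everything, so I'm handing in.

```bash
python3 -c "
from rig import ctrl
print(ctrl.finish_job())"
```

```text
the job is handed in; nothing more can be done
None
```

All four vessels are in their own trays, and the job was handed in at about 40 s of the 125 s allowed. `finish_job` gives no verdict, so what follows rests on my own checks.

- **What I did:** I parked the dropper bottle on the mat while the jar went to the oblong tray, then moved the dropper to the hexagonal tray. Then I parked the white bottle while the large brown bottle went to the round tray, and put the white one in the square tray.
- **Last checks:** The final top and scene pictures, overlaid with the fitted models, show all four upright. Each is within a few mm of its tray's centre, against the 15 mm allowed. The gripper is open and the arm is clear of everything. The red and yellow look-alikes were not touched.
- **What disagreed:** The jar's yaw came out between -15° and -28° depending on the view. I gripped at about -23°, and the closed opening of about 47 mm matched its 48 mm side.
- **Not seen directly:** The arm hid the mat in the pictures while a vessel was parked there. Both were then gripped again with the right opening, so they had stayed upright.

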